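# Hang the paint caddy in front of the scanner and scan it

## Task

Book out the paint caddy: hang it by its arch handle on the hook of the check-out station, with its label panel facing the scanner's window, and let it hang still. Then squeeze the scanner's trigger fully in, keep it in for about a second, and let it spring back, leaving the caddy hanging on the hook. Do not disturb the bottle, mug, pen cup or stapler.

Things in the scene. Friction and masses are not known exactly. Their poses are not given: they have to be found in the camera images.
- station: Fixed check-out station: grey base plate 220 (x) x 320 (y) x 10 mm, y from -150 to +170. Origin on the table under it, z up. Its -y half carries a white pistol-grip scanner held on its side, its +y half a steel hook on a post (14 mm thick, at x = 98, y = 110, up to z = 160). The scanner's trigger is on the +y side of its grip.
- window (a point): Centre of the scanner's dark window, 85 mm above the table, looking to the station's +y; axes as the station's. The head behind it lies along y: station x from -6 to 46, y from -105 to +6, z 52 to 118 mm.
- hook_seat (a point): On the top of the hook's level bar, 160 mm above the table, at station x = 20, y = 110; axes as the station's. The bar, 10 mm thick, runs along x from the post (78 mm to +x) to an upturned tip (44 mm to -x). The caddy's handle rests here, across the bar; it has some 35 mm of play to either side, till the tip or till the caddy's body meets the post.
- hook_tip (a point): Highest point of the upturned end of the hook, 20 mm above the top of the level bar, 44 mm to -x of hook_seat. Open to -x.
- trigger (a joint): Angle of the dark trigger, rad: 0 released (sprung out), 0.32 fully squeezed. Blade 58 long, 24 tall, 8 mm thick, hinged about a vertical axis at station x = -10, y = -42 mm; it runs to -x beside the grip, centred at z = 85, and its free end swings to -y towards the grip. About 8 N at trigger_face squeezes it fully.
- trigger_face (a point): On the trigger blade's outer (+y) face, 40 mm from the hinge, mid-height (z = 85 mm); moves with the blade about 13 mm to -y when fully squeezed. Released, it lies about 61 mm from grip_back across the grip; squeezed about 49 mm.
- grip_back (a point): On the back (-y) face of the fixed grip, across from the trigger, mid-height (z = 85 mm), at station x = -50; axes as the station's. The grip is a level bar 36 (y) x 30 (z) mm that sticks out of the scanner's head to -x: station x from -3 to -102, y from -93 to -57, z from 70 to 100.
- caddy: Loose grey plastic carrier, 90 (x) x 120 (y) mm, six paint jars with yellow lids fixed in it (tops at 56 mm); about 0.3 kg. A fixed arch handle spans it along y: legs at y = -61 and +61; top bar 10 x 10 mm in section, 118 to 128 mm above the underside. Clear opening under the bar 118 wide, 62 mm high. Origin under its centre, z up.
- handle_mid (a point): Middle of the underside of the caddy's handle bar, 118 mm above the caddy's underside; axes as the caddy's (bar along y).
- label (a point): Middle of the sloping label panel (60 x 46 mm, white paper) outside the -y end of the caddy, 75 mm from its centre, 30 mm above its underside; it sticks out to 85 mm from the caddy's centre.
- bottle: Bystander: white closed bottle, 64 mm across, 180 mm tall. Origin under its centre.
- mug: Bystander: white mug, 76 mm across, 90 mm tall, with side handle. Origin under its centre.
- pen_cup: Bystander: black pen cup, 68 mm across, 95 mm tall, pens to 140 mm. Origin under its centre.
- stapler: Bystander: black stapler, 36 (x) x 140 (y) x 36 mm, lying flat. Origin under its centre.
There are look-alikes about, which are no part of the job. Leave any red look-alike of the caddy alone.

How it is judged:
By the outcome, as a careful person would: the job done as asked, in the order asked, and still so for the second after the job is handed in, with the robot touching nothing.
It also fails if it takes over 72 s, if anything falls off the work surface, if the arm or the gripper's body presses on something with over 40 N, if the wrist force passes 120 N, or if a joint passes its speed limit or range.

## Robot

A 7-joint arm with a two-finger parallel gripper is mounted at the origin on the work surface. World frame = base frame: x ahead of the robot, y to its left, z up, the work surface at z = 0. Lengths are in mm, angles in degrees, forces in N, time in s.
With the tool pointing down it reaches from about 425 to 925 mm from the base axis. Payload 6.8 kg.
Tool frame: the origin (TCP) lies on the centre line of the jaws, within the pads' length; the fingertips stand 8 mm ahead of it and the grasp point (between the pads) lies 11 mm behind it; z points along the fingers, y is the line along which they close (so a half turn about z gives the same grasp; the last joint's range is limited). The gripper opens to 88 mm and grips with 3 to 60 N. Pads are 20 mm wide; open, the fingers measure 115 mm over their backs; the gripper's body (75 mm by 178 mm) begins 61 mm behind the grasp point.
Start: joints at [67.718, 27.33, 1.283, 89.118, -0.659, 63.558, -4.761], TCP at [187.068, -648.578, 230.664] pointing down, gripper open.
Joint ranges: [-169.35, 169.35], [-19.33, 120.38], [-80.79, 83.38], [13.8, 139.57], [-78.32, 258.32], [9.67, 109.79], [-169.56, 169.56]. Speed limits (degrees/s): [136.94, 136.94, 180, 180, 180, 180, 180].

## Interface

Orientations are given as [roll, pitch, yaw] about the fixed x, y, z axes, in that order (R = Rz(yaw) Ry(pitch) Rx(roll)).
In Python, from cell import bot, imaging, workorder, nets gives the robot as it stands.
- The arm moves only by the shell command python3 -m crank 'ROWS' [FORCE]. ROWS is JSON, a list of rows, each a list of 7 numbers: the shift along the tool's x, y, z in units of 40 mm (1.0 is 40 mm), then the turn, a rotation vector about the tool's x, y, z in units of 8 degrees (1.0 is 8 degrees), then the opening, from -1 (shut) to 1 (fully open), so that 0 is half open. A call has exactly 10 rows; each row is the pose to reach, as a shift and turn from the pose commanded when the call began, along the tool's axes at that moment; what a row does not reach only later rows make up. A row lasts 1/10 s, in which the tool goes at most 50 mm and 8.59 degrees, less where a joint would pass 70% of its speed; a pose out of reach is approached as far as the arm can. A call with a gripper value outside its range is refused whole. The fingers move at their own pace and stop on an object; FORCE is the grip in N (left out, the last holds). Time passes only in rows, so rows that repeat a pose let the fingers close, or fill a call up. It gives the time, the measured TCP pose, the force, the opening and the grip force at its end, in the units of the state.
- bot.state(): the state, without advancing time (a new reading comes with each control period).
- imaging.capture(name): name is "scene" or "top" or "wrist"; returns (picture, depth): 384x512x3 uint8, red, green, blue; 384x512 float32, mm along the optical axis (not along the pixel's ray), 0 where there is no reading.
- imaging.camera_params(name): a dict with "fx", "fy", "cx", "cy" (pixels), "extrinsics" (4x4, takes a point from camera to world coordinates). Camera axes: x right, y down, z forward; pixel columns grow to the right and rows downward; lengths in mm; the calibration is good to about 2 mm. The wrist camera is an equidistant fisheye: a pixel r from the principal point sees the ray r / f radians off the axis. A picture is of the moment at which its call begins: read the wrist's pose just before it. camera_params takes no time and is no camera call; for the wrist camera it gives the pose at the moment of the call.
- workorder.finish_job(): hands the job in; it is judged then, once.
Trained networks look in the newest picture that a camera, given by its name, has taken for a name from the list of things; names that differ only in an ending like _2 or _b are one class to them, and where a whole thing is asked for, a point or a joint stands for the part that bears it (a point fixed in the world has none). Each returns a list of dicts, best first, with "confidence" (0 to 1); they miss things now and then, are a little off and sometimes report something else, mostly with a low value. They report only what shows in the picture. A call takes as long as a camera call. They do not tell look-alikes from the thing itself.
- nets.search_frame(camera, label): "box" ([centre column, centre row, width, height] in pixels, round what is visible of it).
- nets.cut_out(camera, label): "mask" (384x512 bool, what is visible of it) and "box" ([centre column, centre row, width, height] in pixels, round what is visible of it).
The state is a dict: "clock": time; "q": joint angles; "qvel": joint speeds; "joint_efforts": joint torques, N m; "ee_pos": TCP position; "tcp_rot": TCP orientation; "ft_force": force on the tool from outside, world axes, zero at the start; "ft_torque": the same for the moment, N m; "grip_width": opening from 0.0 (shut) to 1.0 (fully open); "grip_force": force on a finger pad.
Only numpy, scipy, OpenCV 4.12 (cv2) and the standard library are available. Lean on these libraries where they do the work, as an engineer would, in place of code of your own. Each camera call takes 0.05 s, during which the arm holds its last target. There are 200 camera calls.

## Working session

There is one attempt and no reset: what is moved stays moved. The work goes in short steps, Python scripts to look and compute and a shell command to move; the robot and the scene stay as the last step left them, time stands still between calls to the robot, and variables do not carry over. Pictures are saved under pics/ and viewed, at most 10 in all, crops included, and the job is handed in when it is done.

```bash
ls; mkdir -p pics; python3 - <<'E'
from cell import bot, imaging, workorder, nets
import cv2,numpy as np
s=bot.state();print({k:np.round(v,3).tolist() for k,v in s.items()})
for n in("scene","top"):
    p,d=imaging.capture(n);cv2.imwrite(f"pics/{n}0.png",p[...,::-1]);np.save(f"pics/{n}0.npy",d)
    c=imaging.camera_params(n);print(n,c["fx"],c["fy"],c["cx"],c["cy"],np.round(c["extrinsics"],3).tolist())
a=cv2.imread("pics/scene0.png");b=cv2.imread("pics/top0.png")
E
```

```text
pics
{'clock': 0.0, 'q': [67.718, 27.376, 1.281, 89.179, -0.658, 63.558, -4.76], 'qvel': [0.001, 0.002, -0.001, -0.059, 0.042, -0.072, 0.037], 'joint_efforts': [-0.001, -58.286, 1.534, -27.261, -0.054, 0.017, 0.0], 'ee_pos': [186.86, -647.995, 229.674], 'tcp_rot': [-179.894, 0.009, 16.091], 'ft_force': [-0.995, -0.278, -0.228], 'ft_torque': [0.045, 0.035, 0.04], 'grip_force': 0.0, 'grip_width': 1.0}
scene 482.3258045497551 482.3258045497551 253.23590342544904 180.99072291367398 [[0.637, 0.56, -0.53, 1160.079], [0.771, -0.469, 0.432, -568.817], [-0.007, -0.684, -0.73, 1018.929], [0.0, 0.0, 0.0, 1.0]]
top 479.80425243400424 479.80425243400424 260.20357100351396 195.33934692233115 [[0.017, -0.996, 0.093, 387.275], [-1.0, -0.019, -0.022, -31.361], [0.024, -0.092, -0.995, 1617.7], [0.0, 0.0, 0.0, 1.0]]
```

View pics/scene0.png

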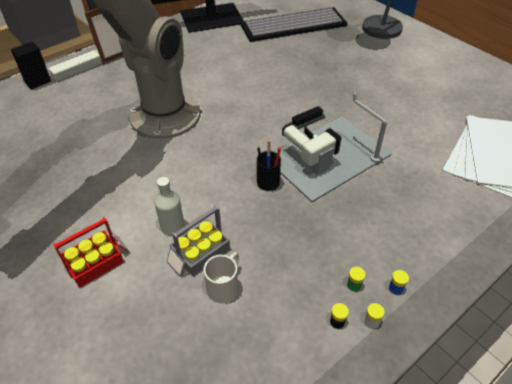

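View pics/top0.png

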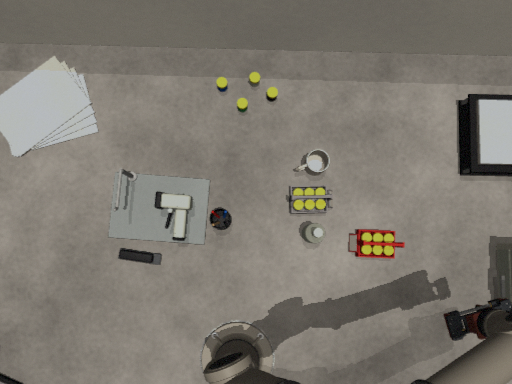

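The candidates for the caddy are the grey carrier at scene (201,240) / top (309,199) and the red look-alike at scene (90,250) / top (376,243). The four loose jars are other distractors. I choose the grey one. Its label shows at scene (177,260), so it faces world −y. The station is at top (160,209), with the hook on its left (+y) side and open toward the robot.

```bash
cat > h.py <<'E'
from cell import bot, imaging, workorder, nets
import cv2,numpy as np
from scipy.spatial.transform import Rotation as R
def cloud(n,d,c=None):
    c=c or imaging.camera_params(n);v,u=np.mgrid[:384,:512].astype(float)
    x=(u-c["cx"])/c["fx"];y=(v-c["cy"])/c["fy"]
    if n=="wrist":
        r=np.hypot(x,y);k=np.tan(np.minimum(r,1.5))/np.maximum(r,1e-9);x,y=x*k,y*k
    P=np.stack([x*d,y*d,d],-1);E=np.array(c["extrinsics"])
    P=P@E[:3,:3].T+E[:3,3];P[d<=0]=np.nan;return P
E
python3 - <<'E'
from h import *
import warnings;warnings.simplefilter("ignore")
for n in("scene","top"):
    p=cv2.imread(f"pics/{n}0.png");P=cloud(n,np.load(f"pics/{n}0.npy"));hsv=cv2.cvtColor(p,cv2.COLOR_BGR2HSV)
    print(n)
    pl=P[(np.abs(P[...,0]-600)<300)];print(" table z med",np.nanmedian(pl[:,2]))
    for l in("caddy","station","hook_seat","trigger","bottle","mug","pen_cup","stapler"):
        for o in nets.cut_out(n,l)[:2]:
            m=o["mask"];q=P[m];q=q[np.isfinite(q[:,2])]
            if len(q)<5: print(l,"few",o["box"]);continue
            print(" ",l,round(o["confidence"],2),np.round(o["box"]).tolist(),"med",np.round(np.median(q,0)),"p2",np.round(np.percentile(q,2,0)),"p98",np.round(np.percentile(q,98,0)))
            if l=="caddy":
                y=m&(hsv[...,0]>22)&(hsv[...,0]<38)&(hsv[...,1]>150)&(P[...,2]>45)&(P[...,2]<66)
                yy=P[y];r=cv2.minAreaRect(yy[:,:2].astype(np.float32));print("   lids",len(yy),yy.mean(0).round(1),r)
                h=P[m&(P[...,2]>105)];print("   handle",len(h),h.mean(0).round(1),h.min(0).round(),h.max(0).round())
                if len(h)>4:
                    l4=cv2.fitLine(h[:,:2].astype(np.float32),cv2.DIST_HUBER,0,.01,.01).ravel();print("   ",l4,np.degrees(np.arctan2(l4[1],l4[0])))
            if l=="station":
                g=q[(q[:,2]>3)&(q[:,2]<18)];print("   plate",len(g),g[:,2].mean(),cv2.minAreaRect(g[:,:2].astype(np.float32)))
                k=q[(q[:,2]>140)];print("   hook",len(k),k.min(0).round() if len(k) else'',k.max(0).round() if len(k) else '')
E
```

```text
scene
 table z med 2.3663202325182056
  caddy 0.89 [199.0, 242.0, 65.0, 72.0] med [ 534. -237.   50.] p2 [ 480. -306.    3.] p98 [ 571. -165.  131.]
   lids 809 [ 528.8 -226.7   56.4] ((526.938720703125, -226.37161254882812), (72.244384765625, 103.8024673461914), 2.830239772796631)
   handle 289 [ 527.2 -227.4  126.3] [ 513. -289.  105.] [ 536. -161.  134.]
    [ 4.1932877e-02 -9.9912041e-01  5.2774921e+02 -2.2756828e+02] -87.59671
  caddy 0.66 [92.0, 254.0, 72.0, 70.0] med [ 390. -449.   49.] p2 [ 300. -512.    1.] p98 [ 428. -374.  130.]
   lids 872 [ 384.8 -451.5   56.6] ((382.31597900390625, -450.05255126953125), (103.75031280517578, 73.0918197631836), 88.97443389892578)
   handle 346 [ 383.5 -450.2  126.4] [ 374. -514.  105.] [ 394. -385.  134.]
    [ 1.8947378e-02  9.9982047e-01  3.8410199e+02 -4.5222388e+02] 88.91432
  station 0.58 [337.0, 148.0, 113.0, 107.0] med [521. 225.  14.] p2 [389. 115.   7.] p98 [598. 421. 158.]
   plate 3817 11.98245656772918 ((490.12408447265625, 324.959228515625), (428.84588623046875, 231.629638671875), 85.37188720703125)
   hook 169 [467. 356. 141
[... 2537 characters left out ...]
d [443. 224.  96.] p2 [426. 219.  85.] p98 [461. 230. 103.]
  bottle 0.69 [314.0, 232.0, 23.0, 17.0] med [ 413. -229.  122.] p2 [ 384. -266.    4.] p98 [ 443. -208.  185.]
  mug 0.9 [314.0, 164.0, 35.0, 29.0] med [ 649. -252.   26.] p2 [ 610. -284.   -1.] p98 [ 683. -197.   94.]
  mug 0.29 [157.0, 206.0, 95.0, 76.0] med [486. 266.  12.] p2 [383. 117.   3.] p98 [594. 422. 155.]
  pen_cup 0.87 [220.0, 220.0, 20.0, 18.0] med [455.  66.  13.] p2 [425.  30.  -1.] p98 [484.  92. 139.]
  stapler 0.87 [139.0, 257.0, 43.0, 19.0] med [328. 321.  32.] p2 [303. 260.  -1.] p98 [350. 389.  43.]
  stapler 0.58 [312.0, 234.0, 24.0, 18.0] med [ 411. -228.  125.] p2 [ 387. -260.   23.] p98 [ 440. -208.  185.]
```

```bash
python3 - <<'E'
import cv2,numpy as np
a=cv2.imread("pics/scene0.png")[130:310,140:400]
b=cv2.imread("pics/top0.png")[130:270,95:345]
a=cv2.resize(a,None,fx=1.8,fy=1.8,interpolation=3);b=cv2.resize(b,None,fx=1.85,fy=1.85,interpolation=3)
w=468;o=np.zeros((a.shape[0]+b.shape[0],w,3),np.uint8);o[:a.shape[0],:a.shape[1]]=a;o[a.shape[0]:,:b.shape[1]]=b[:, :w];print(o.shape);cv2.imwrite("pics/crop1.png",o)
E
```

```text
(583, 468, 3)
```

View pics/crop1.png

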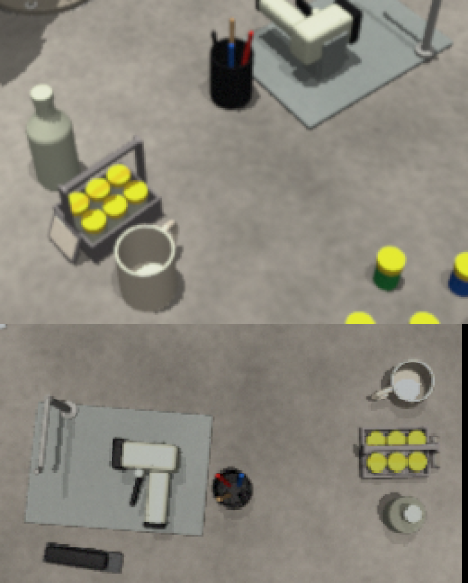

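The crop confirms the grey caddy, with its label on the −y end (crop 65,235), between the bottle and the mug. Next I need the station pose from the hook bar and plate.

```bash
python3 - <<'E'
from h import *
import warnings;warnings.simplefilter("ignore")
from scipy.optimize import least_squares
for n in("scene","top"):
    P=cloud(n,np.load(f"pics/{n}0.npy"))
    q=P.reshape(-1,3);q=q[np.isfinite(q[:,2])]
    k=q[(q[:,0]>420)&(q[:,0]<640)&(q[:,1]>330)&(q[:,1]<400)&(q[:,2]>150)]
    l=cv2.fitLine(k[:,:2].astype(np.float32),cv2.DIST_HUBER,0,.01,.01).ravel()
    print(n,"hook",len(k),l,"yaw",np.degrees(np.arctan(l[1]/l[0])),k.min(0).round(),k.max(0).round(), "bar z",np.percentile(k[:,2],[5,50,95]))
    lo=k[(k[:,2]<172)];print("  x5-95",np.percentile(k[:,0],[1,99]),"tip",k[k[:,2]>172].mean(0))
    g=q[(q[:,0]>350)&(q[:,0]<640)&(q[:,1]>160)&(q[:,1]<270)&(q[:,2]>45)]
    gr=g[(g[:,0]<460)&(g[:,1]<222)&(g[:,2]>95)];print("  grip top",len(gr),gr.min(0),gr.max(0))
    b=cv2.imread(f"pics/{n}0.png")
    bt=q[(q[:,0]>370)&(q[:,0]<460)&(q[:,1]>-290)&(q[:,1]<-190)&(q[:,2]>165)];print("  bottle top",bt.min(0),bt.max(0))
    pc=q[(q[:,0]>400)&(q[:,0]<500)&(q[:,1]>20)&(q[:,1]<105)&(q[:,2]>100)];print("  pens",pc.min(0),pc.max(0))
    if n=="top":
        g=(q[:,2]>7)&(q[:,2]<16)&(q[:,0]>360)&(q[:,0]<620)&(q[:,1]>100)&(q[:,1]<440)
        k=q[g]
        for nm,a,v,bins in(("y+",1,1,0),("y-",1,-1,0),("x+",0,1,1),("x-",0,-1,1)):
            o=1-a;e=[]
            for c in np.arange(np.percentile(k[:,o],12),np.percentile(k[:,o],88),12):
                s=k[np.abs(k[:,o]-c)<6]
                if len(s):e.append((c,s[:,a].max() if v>0 else s[:,a].min()))
            e=np.array(e);f=cv2.fitLine(e.astype(np.float32),cv2.DIST_HUBER,0,.01,.01).ravel();print("  edge",nm,f[1]/f[0]*57.3,f[2:],e[:,1].round().tolist())
E
```

```text
scene hook 179 [ 9.9778306e-01 -6.6550374e-02  5.3077350e+02  3.6691547e+02] yaw -3.8158753 [467. 356. 150.] [599. 379. 184.] bar z [153.14800255 160.46005857 176.88621988]
  x5-95 [468.97840277 597.57210541] tip [472.42249956 370.81381485 177.69272764]
  grip top 230 [381.44162395 169.67154223  95.05402586] [459.57240904 221.66864301 107.99604709]
  bottle top [ 398.10579153 -251.99484828  165.60455149] [ 427.75365744 -223.36881955  184.17665016]
  pens [426.90504807  32.30490637 100.62753306] [477.43831273  86.08684991 144.385578  ]
top hook 150 [ 9.9842334e-01 -5.6132127e-02  5.3239148e+02  3.6616400e+02] yaw -3.2178252 [469. 357. 150.] [600. 376. 181.] bar z [152.49519598 159.55285279 176.27616473]
  x5-95 [469.30255935 597.76404521] tip [471.62668171 370.72372877 177.91585286]
  grip top 256 [382.94415284 170.13526134  95.03299914] [458.85558712 221.53443862 108.69474272]
  bottle top [ 399.1084232  -254.06203803  169.72347177] [ 426.18259839 -224.65032509  188.57135251]
  pens [422.9068976   28.86194035 100.15587866] [474.62270344  91.67982819 144.10530772]
  edge y+ -1.1836196 [475.18552 431.8365 ] [429.0, 433.0, 433.0, 434.0, 439.0, 432.0, 433.0, 430.0, 434.0, 437.0, 428.0, 425.0, 439.0, 430.0, 424.0]
  edge y- -0.6378799 [501.32407 107.62747] [115.0, 102.0, 108.0, 106.0, 106.0, 113.0, 106.0, 110.0, 110.0, 110.0, 107.0, 108.0, 108.0, 106.0, 106.0]
  edge x+ 3.6373112 [282.1032 609.0235] [591.0, 615.0, 602.0, 615.0, 594.0, 594.0, 594.0, 618.0, 610.0, 603.0, 613.0, 600.0, 619.0, 599.0, 613.0, 602.0, 615.0, 601.0, 615.0, 615.0, 596.0]
  edge x- 5.6477013 [264.13052 374.88046] [361.0, 364.0, 373.0, 367.0, 363.0, 376.0, 376.0, 363.0, 369.0, 379.0, 379.0, 382.0, 375.0, 378.0, 364.0, 384.0, 371.0, 384.0, 364.0, 387.0, 386.0]
```

```bash
cat > go.py <<'E'
import sys
from h import *
# target x y z yaw (tool down)
x,y,z,w=map(float,sys.argv[1:5]);s=bot.state()
A=R.from_euler('xyz',s["tcp_rot"],degrees=True);B=R.from_euler('xyz',[180,0,w],degrees=True)
print("at",np.round(s["ee_pos"],1),np.round(s["tcp_rot"],1),"F",np.round(s["ft_force"],1),"clk",round(s["clock"],2),"grip",round(s["grip_width"],3),round(s["grip_force"],1))
print("shift",np.round(A.inv().apply(np.array([x,y,z])-s["ee_pos"])/40,2),"turn",np.round((A.inv()*B).as_rotvec(degrees=True)/8,2))
E
python3 go.py 524.8 -198.5 250 92.6
```

```text
at [ 187.1 -648.6  230.7] [180.   -0.   16.1] F [ 0.1 -0.1  0.2] clk 0.9 grip 1.0 0.0
shift [11.23 -8.47 -0.48] turn [ 0.   -0.   -9.56]
```

```bash
python3 -m crank '[[0.4,-0.3,-0.1,0,0,-0.4,0.2],[1.2,-0.9,-0.3,0,0,-1.1,0.2],[2.1,-1.6,-0.6,0,0,-1.9,0.2],[3.0,-2.3,-0.9,0,0,-2.7,0.2],[3.9,-3.0,-1.2,0,0,-3.4,0.2],[4.8,-3.7,-1.5,0,0,-4.1,0.2],[5.7,-4.3,-1.5,0,0,-4.8,0.2],[6.5,-4.9,-1.5,0,0,-5.5,0.2],[7.2,-5.4,-1.5,0,0,-6.1,0.2],[7.8,-5.9,-1.5,0,0,-6.6,0.2]]' 40; python3 go.py 524.8 -198.5 250 92.6; python3 -c "
from h import *;print(np.round(bot.state()['q'],1))"
```

```text
clock: 1.9
ee_pos: [422.9, -332.3, 291.2]
tcp_rot: [180.0, 0.0, 69.3]
ft_force: [-0.1, -0.7, 0.6]
grip_width: 0.596
grip_force: 0.0
at [ 422.9 -332.3  291.2] [180.    0.   69.3] F [-0.1 -0.7  0.6] clk 1.9 grip 0.596 0.0
shift [4.03 1.2  1.03] turn [ 0.01  0.   -2.91]
[ 47.2  12.4 -18.3 102.7   4.2  65.5   6.8]
```

```bash
python3 -m crank '[[0.4,0.1,0.1,0,0,-0.3,0.2],[1.0,0.3,0.2,0,0,-0.7,0.2],[1.7,0.5,0.4,0,0,-1.2,0.2],[2.4,0.7,0.6,0,0,-1.7,0.2],[3.0,0.9,0.7,0,0,-2.2,0.2],[3.5,1.0,0.9,0,0,-2.6,0.2],[3.8,1.1,1.0,0,0,-2.8,0.2],[4.0,1.2,1.0,0,0,-2.9,0.2],[4.03,1.2,1.0,0,0,-2.9,0.2],[4.03,1.2,1.0,0,0,-2.9,0.2]]'; python3 - <<'E'
from h import *
c=imaging.camera_params("wrist");p,d=imaging.capture("wrist");cv2.imwrite("pics/w1.png",p[...,::-1]);P=cloud("wrist",d,c)
print(bot.state()["ee_pos"],np.array(c["extrinsics"]).round(2).tolist())
q=P.reshape(-1,3);h=q[(abs(q[:,0]-526)<40)&(abs(q[:,1]+226)<70)&(q[:,2]>100)&(q[:,2]<140)]
print(len(h),h.mean(0),h.min(0),h.max(0))
l=cv2.fitLine(h[:,:2].astype(np.float32),cv2.DIST_HUBER,0,.01,.01).ravel();print(l,np.degrees(np.arctan(-l[0]/l[1])),"x at y=-198.5",l[2]+(-198.5-l[3])*l[0]/l[1])
print("z of bar", np.percentile(h[:,2],[10,50,90]))
E
python3 go.py 524.8 -198.5 250 92.6
```

```text
clock: 2.9
ee_pos: [524.2, -203.1, 250.8]
tcp_rot: [180.0, 0.0, 92.0]
ft_force: [-0.0, -0.6, -0.3]
grip_width: 0.601
grip_force: 0.0
[ 524.03412027 -203.36848509  250.88763686] [[1.0, 0.03, 0.01, 521.92], [0.04, -0.95, -0.31, -119.27], [0.0, 0.31, -0.95, 404.99], [0.0, 0.0, 0.0, 1.0]]
1320 [ 524.74139687 -221.97665944  126.78313008] [ 514.49392041 -290.90653617  100.04095779] [ 535.28393996 -162.97645061  130.35758426]
[ 3.9711475e-02 -9.9921119e-01  5.2470392e+02 -2.2085568e+02] 2.275898 x at y=-198.5 523.8154
z of bar [126.08880086 127.93777151 128.91349913]
at [ 524.  -203.4  250.9] [180.   0.  92.] F [-1.2  0.2  0.3] clk 2.95 grip 0.601 0.0
shift [0.12 0.02 0.02] turn [ 0.    0.   -0.08]
```

View pics/w1.png

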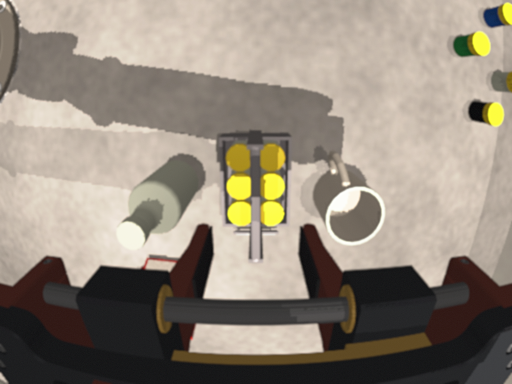

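The wrist view shows the fingers straddling the handle bar (255,230), with the bottle (130,230) and mug (355,215) clear on either side. The measured bar yaw is 2.3°, with its x at 523.8. I'm lowering onto it.

```bash
python3 -m crank '[[0.05,0,0.2,0,0,0,0.2],[0.1,0,0.6,0,0,0,0.2],[0.12,0,1.1,0,0,0,0.2],[0.12,0,1.6,0,0,0,0.2],[0.12,0,2.1,0,0,0,0.2],[0.12,0,2.5,0,0,0,0.2],[0.12,0,2.9,0,0,0,0.2],[0.12,0,3.2,0,0,0,0.2],[0.12,0,3.37,0,0,0,0.2],[0.12,0,3.37,0,0,0,0.2]]' && python3 -m crank '[[0,0,0,0,0,0,0.2],[0,0,0,0,0,0,-0.2],[0,0,0,0,0,0,-0.6],[0,0,0,0,0,0,-1],[0,0,0,0,0,0,-1],[0,0,0,0,0,0,-1],[0,0,0,0,0,0,-1],[0,0,0,0,0,0,-1],[0,0,0,0,0,0,-1],[0,0,0,0,0,0,-1]]' 40; python3 go.py 523.8 -198.5 116 92.3
```

```text
clock: 3.95
ee_pos: [523.5, -197.5, 115.0]
tcp_rot: [-179.9, -0.0, 92.1]
ft_force: [0.3, 0.2, -0.3]
grip_width: 0.603
grip_force: 0.0
clock: 4.95
ee_pos: [523.9, -197.4, 115.8]
tcp_rot: [-180.0, -0.0, 92.1]
ft_force: [-1.1, 0.5, 0.3]
grip_width: 0.11
grip_force: 40.0
at [ 523.9 -197.4  115.8] [-180.    -0.    92.1] F [-1.1  0.5  0.3] clk 4.95 grip 0.11 40.0
shift [-0.03 -0.   -0.01] turn [-0.   -0.   -0.03]
```

```bash
python3 -m crank '[[0,0,-0.1,0,0,0,-1],[0,0,-0.4,0,0,0,-1],[0,0,-0.9,0,0,0,-1],[0,0,-1.5,0,0,0,-1],[0,0,-2.2,0,0,0,-1],[0,0,-2.9,0,0,0,-1],[0,0,-3.5,0,0,0,-1],[0,0,-4.0,0,0,0,-1],[0,0,-4.4,0,0,0,-1],[0,0,-4.6,0,0,0,-1]]' ; python3 go.py 400 402 305 86.6; python3 - <<'E'
from h import *
p,d=imaging.capture("scene");cv2.imwrite("pics/s2.png",cv2.resize(p[120:330,120:400,::-1],None,fx=2,fy=2))
E
```

```text
clock: 5.95
ee_pos: [524.7, -197.4, 302.2]
tcp_rot: [179.8, 0.1, 92.1]
ft_force: [-0.0, -0.0, -2.3]
grip_width: 0.112
grip_force: 40.0
at [ 524.7 -197.4  302.2] [1.798e+02 1.000e-01 9.210e+01] F [-0.  -0.  -2.3] clk 5.95 grip 0.112 40.0
shift [15.09 -2.57 -0.09] turn [0.02 0.01 0.69]
```

View pics/s2.png

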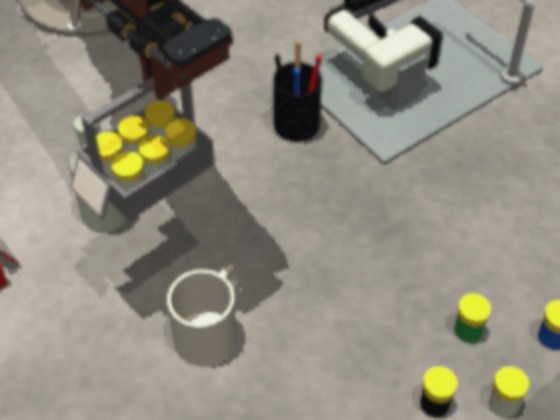

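The caddy is held level and clear, with the label still toward −y (crop 90,187). The bottle and mug are undisturbed. I'm carrying it over to the station at height.

```bash
python3 -m crank '[[0.1,0,0,0,0,0,-1],[0.4,-0.1,-0.1,0,0,0,-1],[0.9,-0.2,-0.1,0,0,0,-1],[1.6,-0.3,-0.1,0,0,0.1,-1],[2.4,-0.4,-0.1,0,0,0.1,-1],[3.2,-0.5,-0.1,0,0,0.2,-1],[4.0,-0.7,-0.1,0,0,0.2,-1],[4.8,-0.8,-0.1,0,0,0.2,-1],[5.6,-1.0,-0.1,0,0,0.3,-1],[6.4,-1.1,-0.1,0,0,0.3,-1]]'  && python3 -m crank '[[0.8,-0.1,0,0,0,0.1,-1],[1.6,-0.3,0,0,0,0.1,-1],[2.4,-0.4,0,0,0,0.1,-1],[3.2,-0.5,0,0,0,0.2,-1],[4.0,-0.7,0,0,0,0.2,-1],[4.7,-0.8,0,0,0,0.3,-1],[5.3,-0.9,0,0,0,0.3,-1],[5.8,-1.0,0,0,0,0.3,-1],[6.1,-1.05,0,0,0,0.3,-1],[6.3,-1.1,0,0,0,0.35,-1]]';  python3 go.py 400 402 305 86.6
```

```text
clock: 7.0
ee_pos: [468.6, 59.6, 303.4]
tcp_rot: [-179.9, 0.0, 89.8]
ft_force: [0.6, 0.2, -2.1]
grip_width: 0.112
grip_force: 40.0
clock: 8.0
ee_pos: [426.7, 310.3, 303.6]
tcp_rot: [-180.0, 0.0, 87.0]
ft_force: [0.1, -0.5, -3.1]
grip_width: 0.108
grip_force: 40.0
at [426.7 310.3 303.6] [-180.    0.   87.] F [ 0.1 -0.5 -3.1] clk 8.0 grip 0.108 40.0
shift [ 2.26 -0.79 -0.04] turn [-0.    0.    0.05]
```

```bash
python3 -m crank '[[0.2,-0.1,0,0,0,0,-1],[0.6,-0.2,0,0,0,0,-1],[1.0,-0.4,0,0,0,0,-1],[1.4,-0.5,0,0,0,0,-1],[1.8,-0.6,0,0,0,0,-1],[2.1,-0.7,0,0,0,0,-1],[2.25,-0.8,0,0,0,0.05,-1],[2.25,-0.8,0,0,0,0.05,-1],[2.25,-0.8,0.1,0,0,0.05,-1],[2.25,-0.8,0.3,0,0,0.05,-1]]' ; python3 -m crank '[[0,0,0.2,0,0,0,-1],[0,0,0.5,0,0,0,-1],[0,0,0.8,0,0,0,-1],[0,0,1.1,0,0,0,-1],[0,0,1.4,0,0,0,-1],[0,0,1.7,0,0,0,-1],[0,0,2.0,0,0,0,-1],[0,0,2.3,0,0,0,-1],[0,0,2.5,0,0,0,-1],[0,0,2.55,0,0,0,-1]]'; python3 go.py 400 402 190 86.6;  python3 - <<'E'
from h import *
c=imaging.camera_params("wrist");p,d=imaging.capture("wrist");P=cloud("wrist",d,c)
a=p[...,::-1].copy();t,dt=imaging.capture("top");s,ds=imaging.capture("scene")
s2=cv2.resize(s[70:200,260:410,::-1],None,fx=2,fy=2);t2=cv2.resize(t[140:270,90:240,::-1],None,fx=2,fy=2)
o=np.zeros((560,512+0+288,3),np.uint8);o[:384,:512]=a;o[:260,512:]=s2[:,:288];o[260:520,512:]=t2[:,:288];cv2.imwrite("pics/m3.png",o)
for n,D in(("top",dt),("scene",ds),("w",0)):
    q=(P if n=="w" else cloud(n,D)).reshape(-1,3)
    k=q[(q[:,0]>465)&(q[:,0]<560)&(q[:,1]>345)&(q[:,1]<390)&(q[:,2]>150)&(q[:,2]<190)]
    if len(k)>9: print(n,len(k),k.min(0).round(),k.max(0).round(),np.median(k,0).round())
E
```

```text
clock: 9.0
ee_pos: [401.9, 400.0, 291.9]
tcp_rot: [179.9, -0.0, 86.4]
ft_force: [0.3, -0.3, -2.6]
grip_width: 0.109
grip_force: 40.0
clock: 10.0
ee_pos: [400.8, 400.1, 188.6]
tcp_rot: [-179.9, 0.1, 86.5]
ft_force: [-0.1, -0.7, -2.6]
grip_width: 0.111
grip_force: 40.0
at [400.8 400.1 188.6] [-1.799e+02  1.000e-01  8.650e+01] F [-0.1 -0.7 -2.6] clk 10.0 grip 0.111 40.0
shift [ 0.05 -0.02 -0.03] turn [-0.01  0.01 -0.01]
top 105 [469. 360. 151.] [559. 376. 184.] [513. 367. 161.]
scene 120 [467. 361. 153.] [560. 376. 185.] [506. 368. 161.]
w 1435 [465. 363. 152.] [560. 377. 182.] [503. 372. 159.]
```

View pics/m3.png

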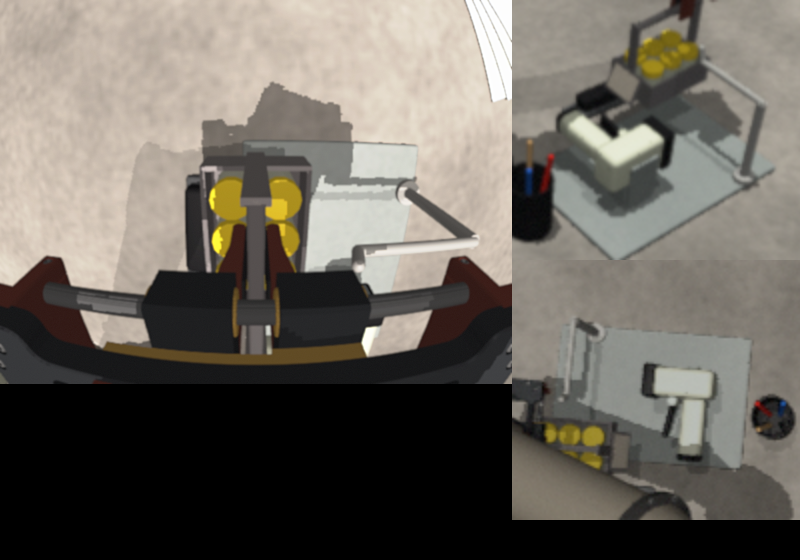

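The picture shows the caddy just short of the hook's open end, with the hook tip at wrist (360,258) and the bar running behind the handle. The fingers are about 15 mm to the +y side of the bar. I'll raise slightly, then slide in.

```bash
python3 go.py 515 395.5 195 86.6; python3 -m crank '[[0,0,-0.1,0,0,0,-1],[0,0.1,-0.15,0,0,0,-1],[0,0.4,-0.15,0,0,0,-1],[-0.05,0.8,-0.15,0,0,0,-1],[-0.05,1.2,-0.15,0,0,0,-1],[-0.05,1.6,-0.15,0,0,0,-1],[-0.05,2.0,-0.15,0,0,0,-1],[-0.05,2.4,-0.15,0,0,0,-1],[-0.05,2.65,-0.15,0,0,0,-1],[-0.05,2.8,-0.15,0,0,0,-1]]' ; python3 go.py 515 395.5 158 86.6
```

```text
at [401.2 400.9 190.1] [180.   -0.   86.5] F [ 0.3  0.3 -3. ] clk 10.15 grip 0.107 40.0
shift [ 0.04  2.85 -0.12] turn [ 0.   -0.   -0.01]
clock: 11.15
ee_pos: [514.0, 391.4, 195.6]
tcp_rot: [-180.0, 0.0, 86.4]
ft_force: [0.1, -0.2, -3.1]
grip_width: 0.111
grip_force: 40.0
at [514.  391.4 195.6] [-180.     0.    86.4] F [ 0.1 -0.2 -3.1] clk 11.15 grip 0.111 40.0
shift [0.1  0.02 0.94] turn [-0.    0.   -0.02]
```

```bash
python3 -m crank '[[0.05,0,0.1,0,0,0,-1],[0.1,0,0.2,0,0,0,-1],[0.1,0,0.35,0,0,0,-1],[0.1,0,0.5,0,0,0,-1],[0.1,0,0.6,0,0,0,-1],[0.1,0,0.7,0,0,0,-1],[0.1,0,0.76,0,0,0,-1],[0.1,0,0.8,0,0,0,-1],[0.1,0,0.84,0,0,0,-1],[0.1,0,0.86,0,0,0,-1]]' ; python3 go.py 515 395.5 158 86.6
```

```text
clock: 12.15
ee_pos: [513.1, 395.7, 161.4]
tcp_rot: [180.0, -0.0, 86.5]
ft_force: [0.2, 0.0, -3.0]
grip_width: 0.11
grip_force: 40.0
at [513.1 395.7 161.4] [180.   -0.   86.5] F [ 0.2  0.  -3. ] clk 12.15 grip 0.11 40.0
shift [-0.    0.05  0.09] turn [ 0.   -0.   -0.01]
```

```bash
python3 -m crank '[[0,0,0.02,0,0,0,-1],[0,0,0.04,0,0,0,-1],[0,0,0.06,0,0,0,-1],[0,0,0.07,0,0,0,-1],[0,0,0.08,0,0,0,-1],[0,0,0.09,0,0,0,-1],[0,0,0.1,0,0,0,-1],[0,0,0.1,0,0,0,-1],[0,0,0.1,0,0,0,-1],[0,0,0.1,0,0,0,-1]]' ; python3 - <<'E'
from h import *
for n in("top","scene","wrist"):
    c=imaging.camera_params(n);p,d=imaging.capture(n);P=cloud(n,d,c);q=P.reshape(-1,3)
    k=q[(abs(q[:,0]-515)<14)&(q[:,1]>295)&(q[:,1]<440)&(q[:,2]>155)&(q[:,2]<185)]
    lo=k[k[:,1]<350];hi=k[(k[:,1]>415)]
    print(n,len(lo),np.median(lo,0).round(1) if len(lo) else '',len(hi),np.median(hi,0).round(1) if len(hi) else '', k[:,1].min() if len(k) else '', k[:,1].max() if len(k) else '')
    b=q[(q[:,0]>475)&(q[:,0]<500)&(q[:,1]>355)&(q[:,1]<385)&(q[:,2]>145)&(q[:,2]<175)]
    if len(b):print("  bar",len(b),np.median(b,0).round(1))
    if n=="wrist":a=p[...,::-1]
    else: 
        if n=="scene":s2=cv2.resize(p[60:200,260:410,::-1],None,fx=1.9,fy=1.9)
o=np.zeros((384,512+285,3),np.uint8);o[:,:512]=a;o[:266,512:]=s2;cv2.imwrite("pics/m4.png",o)
E
python3 go.py 515 395.5 158 86.6
```

```text
clock: 13.15
ee_pos: [513.1, 395.8, 157.6]
tcp_rot: [180.0, -0.0, 86.5]
ft_force: [-0.7, -1.1, -0.4]
grip_width: 0.106
grip_force: 40.0
top 35 [509.8 309.3 169.2] 0  301.0131496650134 327.30668243610495
scene 77 [511.2 317.9 169.8] 20 [519.3 427.  166.1] 300.4258909207307 431.7016751831859
  bar 30 [483.2 370.3 160.6]
wrist 479 [510.  328.2 169.8] 915 [515.4 427.1 169.7] 305.9326126175041 431.17667533724574
at [513.1 395.8 157.6] [180.   -0.   86.5] F [-0.7 -0.3  0.7] clk 13.3 grip 0.112 40.0
shift [-0.    0.05 -0.01] turn [ 0.   -0.   -0.01]
```

View pics/m4.png

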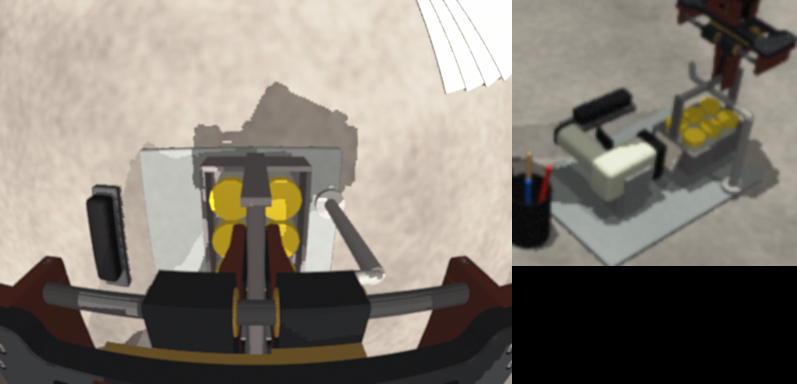

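The handle now rests across the hook bar (z ≈ 160, level, about 2 mm off centre) and the wrist load has dropped to about 0. I'll open slowly and rise.

```bash
python3 -m crank '[[0,0,0,0,0,0,-0.75],[0,0,0,0,0,0,-0.7],[0,0,0,0,0,0,-0.65],[0,0,0,0,0,0,-0.6],[0,0,0,0,0,0,-0.5],[0,0,0,0,0,0,-0.4],[0,0,0,0,0,0,-0.3],[0,0,0,0,0,0,-0.2],[0,0,0,0,0,0,-0.1],[0,0,0,0,0,0,-0.1]]' ; python3 -m crank '[[0,0,-0.1,0,0,0,-0.1],[0,0,-0.2,0,0,0,-0.1],[0,0,-0.4,0,0,0,-0.1],[0,0,-0.7,0,0,0,-0.1],[0,0,-1.1,0,0,0,-0.1],[0,0,-1.5,0,0,0,-0.1],[0,0,-1.9,0,0,0,-0.1],[0,0,-2.3,0,0,0,-0.1],[0,0,-2.6,0,0,0,-0.1],[0,0,-2.8,0,0,0,-0.1]]'; python3 - <<'E'
from h import *
for n in("top","scene","wrist"):
    c=imaging.camera_params(n);p,d=imaging.capture(n);P=cloud(n,d,c);q=P.reshape(-1,3)
    k=q[(abs(q[:,0]-512)<25)&(q[:,1]>295)&(q[:,1]<440)&(q[:,2]>150)&(q[:,2]<185)]
    lo=k[k[:,1]<350];hi=k[(k[:,1]>400)]
    print(n,len(lo),np.median(lo,0).round(1) if len(lo) else '',len(hi),np.median(hi,0).round(1) if len(hi) else '')
    hsv=cv2.cvtColor(p,cv2.COLOR_RGB2HSV);y=(abs(hsv[...,0].astype(int)-30)<9)&(hsv[...,1]>150)&(abs(P[...,0]-512)<80)&(abs(P[...,1]-367)<80)
    Y=P[y];Y=Y[(Y[:,2]>60)&(Y[:,2]<130)];
    if len(Y)>30:
        A=np.c_[Y[:,:2]-Y[:,:2].mean(0),np.ones(len(Y))];s=np.linalg.lstsq(A,Y[:,2],rcond=None)[0];print("  lids",Y.mean(0).round(1),"slopes deg",np.degrees(s[:2]).round(1))
E
python3 go.py 433 194 250 86.6
```

```text
clock: 14.3
ee_pos: [513.1, 395.7, 157.5]
tcp_rot: [180.0, 0.0, 86.5]
ft_force: [0.5, -1.1, 0.1]
grip_width: 0.449
grip_force: 0.0
clock: 15.3
ee_pos: [513.3, 396.0, 271.1]
tcp_rot: [179.9, -0.1, 86.5]
ft_force: [1.0, -0.1, 0.4]
grip_width: 0.449
grip_force: 0.0
top 66 [510.  320.6 168.3] 0 
  lids [521.7 355.4  97.8] slopes deg [0.6 1.6]
scene 87 [510.3 316.2 168. ] 59 [517.4 423.4 171.8]
  lids [517.6 368.2  98.3] slopes deg [-1.1  2.1]
wrist 504 [509.5 323.3 168.2] 486 [514.9 420.5 171.3]
  lids [512.5 374.9  97.7] slopes deg [-0.   1.8]
at [513.1 395.8 269.7] [180.   -0.   86.5] F [-0.2 -0.1  0.1] clk 15.45 grip 0.444 0.0
shift [-5.16 -1.69  0.49] turn [ 0.   -0.   -0.01]
```

The caddy hangs freely, about 2° off level. Next is the scanner grip.

```bash
python3 -m crank '[[-0.2,-0.1,0,0,0,0,0.2],[-0.7,-0.2,0,0,0,0,0.6],[-1.3,-0.4,0,0,0,0,1],[-2.0,-0.7,0,0,0,0,1],[-2.7,-0.9,0,0,0,0,1],[-3.4,-1.1,0,0,0,0,1],[-4.1,-1.3,0,0,0,0,1],[-4.6,-1.5,0,0,0,0,1],[-5.0,-1.6,0,0,0,0,1],[-5.15,-1.7,0,0,0,0,1]]' ; python3 - <<'E'
from h import *
s=bot.state();print(np.round(s["q"],1),s["ee_pos"])
E
python3 go.py 433.1 195 180 -3.4
```

```text
clock: 16.45
ee_pos: [431.7, 191.8, 268.7]
tcp_rot: [-179.9, 0.1, 86.3]
ft_force: [0.2, 0.8, 1.0]
grip_width: 0.999
grip_force: 0.0
[  9.7  10.2 -45.5 110.8   8.3  62.4 -42.9] [431.7022892  191.81742248 268.6558805 ]
at [431.7 191.8 268.7] [-1.799e+02  1.000e-01  8.630e+01] F [0.2 0.8 1. ] clk 16.45 grip 0.999 0.0
shift [0.09 0.03 2.22] turn [1.000e-02 2.000e-02 1.122e+01]
```

```bash
python3 -m crank '[[0,0,0,0,0,-0.4,1],[0,0,0,0,0,-1.2,1],[0,0,0,0,0,-2.1,1],[0,0,0,0,0,-3.0,1],[0,0,0,0,0,-3.9,1],[0,0,0,0,0,-4.8,1],[0,0,0,0,0,-5.7,1],[0,0,0,0,0,-6.6,1],[0,0,0,0,0,-7.5,1],[0,0,0,0,0,-8.3,1]]' ; python3 go.py 433.1 195 200 176.6;python3 - <<'E'
from h import *
s=bot.state();print(np.round(s["q"],1))
E
```

```text
clock: 17.45
ee_pos: [432.0, 194.6, 269.0]
tcp_rot: [-180.0, -0.0, 153.2]
ft_force: [-0.7, 0.1, -1.3]
grip_width: 1.001
grip_force: 0.0
at [432.  194.6 269. ] [-180.    -0.   153.2] F [-0.7  0.1 -1.3] clk 17.45 grip 1.001 0.0
shift [-0.02  0.02  1.73] turn [-0.   -0.01 -2.92]
[ 17.6  12.4 -55.4 110.2  11.4  63.1  20.9]
```

```bash
python3 -m crank '[[0,0,0.1,0,0,-0.6,1],[0,0,0.2,0,0,-1.2,1],[0,0,0.4,0,0,-1.8,1],[0,0,0.7,0,0,-2.3,1],[0,0,1.0,0,0,-2.7,1],[0,0,1.3,0,0,-2.9,1],[0,0,1.5,0,0,-2.92,1],[0,0,1.65,0,0,-2.92,1],[0,0,1.7,0,0,-2.92,1],[0,0,1.7,0,0,-2.92,1]]' ; python3 - <<'E'
from h import *
s=bot.state()
c=imaging.camera_params("wrist");p,d=imaging.capture("wrist");P=cloud("wrist",d,c);q=P.reshape(-1,3)
q=q[np.isfinite(q).all(1)];S=np.array([487,259]);a=np.radians(-3.4);M=np.array([[np.cos(a),-np.sin(a)],[np.sin(a),np.cos(a)]])
L=np.c_[(q[:,:2]-S)@M,q[:,2]]
g=L[(L[:,0]>-62)&(L[:,0]<-38)&(L[:,1]>-120)&(L[:,1]<-10)&(L[:,2]>60)&(L[:,2]<120)]
h,e=np.histogram(g[:,1],bins=np.arange(-120,-9,4));print(dict(zip(e.tolist(),h.tolist())))
g=g[g[:,2]>90];print(np.percentile(g,[1,50,99],axis=0).round(1))
tt,m=None,None
for o in nets.cut_out("wrist","trigger")[:1]:
    t=P[o["mask"]];t=np.c_[(t[:,:2]-S)@M,t[:,2]];print("trig",o["confidence"],np.nanpercentile(t,[5,50,95],axis=0).round(1))
cv2.imwrite("pics/w5.png",p[...,::-1])
E
python3 go.py 433.1 195 77 176.6
```

```text
clock: 18.45
ee_pos: [432.5, 194.4, 201.4]
tcp_rot: [180.0, -0.0, 176.2]
ft_force: [-0.1, -0.4, -0.1]
grip_width: 0.997
grip_force: 0.0
{-120: 0, -116: 0, -112: 0, -108: 0, -104: 0, -100: 0, -96: 0, -92: 91, -88: 113, -84: 102, -80: 117, -76: 109, -72: 103, -68: 121, -64: 99, -60: 101, -56: 0, -52: 0, -48: 0, -44: 7, -40: 132, -36: 108, -32: 39, -28: 0, -24: 0, -20: 0, -16: 0}
[[-61.7 -91.3  92. ]
 [-50.2 -69.7  99.3]
 [-38.3 -30.3 101.4]]
trig 0.74 [[-65.9 -42.3  77.8]
 [-42.8 -36.5  95.8]
 [-17.5 -29.5  97.7]]
at [432.8 194.5 201.8] [180.    0.  176.2] F [-1.2  0.6  0.2] clk 18.55 grip 0.995 0.0
shift [-0.01  0.01  3.12] turn [ 0.    0.   -0.05]
```

View pics/w5.png

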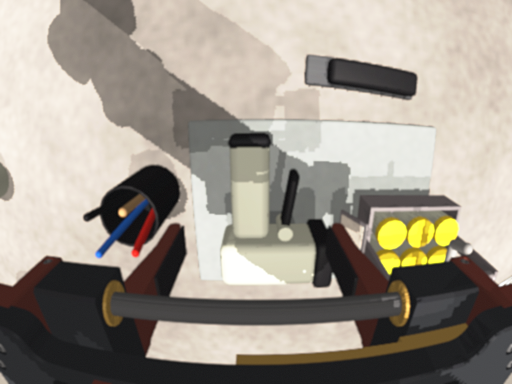

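The wrist view shows the grip (250,185) and trigger (290,195) centred between the fingers, with the pens (145,230) and the hung caddy (415,235) clear. Station offsets match the description, so I'm descending.

```bash
python3 -m crank '[[0,0.05,0.1,0,0,0,1],[0,0.05,0.4,0,0,0,1],[0,0.05,0.8,0,0,0,1],[0,0.05,1.2,0,0,0,1],[0,0.05,1.6,0,0,0,1],[0,0.05,2.0,0,0,0,1],[0,0.05,2.4,0,0,0,1],[0,0.05,2.7,0,0,0,1],[0,0.05,2.95,0,0,0,1],[0,0.05,3.1,0,0,-0.05,1]]' 20; python3 go.py 433.1 193.5 77 176.6;  python3 - <<'E'
from h import *
s=bot.state();a=np.radians(-3.4);M=np.array([[np.cos(a),-np.sin(a)],[np.sin(a),np.cos(a)]]);print((s["ee_pos"][:2]-np.array([487,259]))@M)
E
```

```text
clock: 19.55
ee_pos: [432.3, 196.2, 76.3]
tcp_rot: [-180.0, -0.1, 176.7]
ft_force: [-0.4, 0.3, 1.1]
grip_width: 0.999
grip_force: 0.0
at [432.3 196.2  76.3] [-1.800e+02 -1.000e-01  1.767e+02] F [-0.4  0.3  1.1] clk 19.55 grip 0.999 0.0
shift [-0.02 -0.07 -0.02] turn [-0.   -0.01  0.01]
[-50.88963519 -65.89864644]
```

```bash
python3 -m crank '[[0,-0.02,0,0,0,0,0.7],[0,-0.04,0,0,0,0,0.5],[0,-0.06,0,0,0,0,0.3],[0,-0.06,0,0,0,0,0.1],[0,-0.06,0,0,0,0,-0.1],[0,-0.06,0,0,0,0,-0.3],[0,-0.06,0,0,0,0,-0.5],[0,-0.06,0,0,0,0,-0.6],[0,-0.06,0,0,0,0,-0.6],[0,-0.06,0,0,0,0,-0.6]]' 20; python3 go.py 433.1 193.5 77 176.6
```

```text
clock: 20.55
ee_pos: [432.1, 195.6, 78.0]
tcp_rot: [179.9, 0.0, 176.8]
ft_force: [-2.4, 6.9, -0.9]
grip_width: 0.562
grip_force: 20.1
at [432.1 195.6  78. ] [179.9   0.  176.8] F [-2.4  6.9 -0.9] clk 20.55 grip 0.562 20.1
shift [-0.03 -0.05  0.03] turn [0.02 0.   0.02]
```

```bash
python3 -m crank '[[0,0,0,0,0,0,-0.6],[0,0,0,0,0,0,-0.6],[0,0,0,0,0,0,-0.6],[0,0,0,0,0,0,-0.6],[0,0,0,0,0,0,-0.6],[0,0,0,0,0,0,-0.6],[0,0,0,0,0,0,-0.6],[0,0,0,0,0,0,-0.6],[0,0,0,0,0,0,-0.6],[0,0,0,0,0,0,-0.6]]' 30; python3 - <<'E'
from h import *
c=imaging.camera_params("wrist");p,d=imaging.capture("wrist");cv2.imwrite("pics/w6.png",p[...,::-1])
E
python3 go.py 433.1 193.5 77 176.6
```

```text
clock: 21.55
ee_pos: [432.1, 195.5, 78.0]
tcp_rot: [179.9, 0.0, 176.8]
ft_force: [-3.2, 5.1, 0.2]
grip_width: 0.556
grip_force: 30.0
at [432.1 195.5  78. ] [179.9   0.  176.8] F [-3.4  5.8  0.5] clk 21.6 grip 0.559 30.0
shift [-0.03 -0.05  0.03] turn [0.02 0.   0.02]
```

View pics/w6.png

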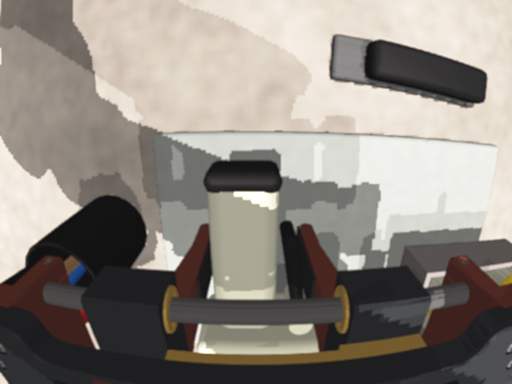

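The trigger is pressed in beside the grip (290,260). The opening of 49 mm didn't change between 20 N and 30 N, so it's at its stop, and it's been held for over a second. Now I'll release and rise.

```bash
python3 -m crank '[[0,0,0,0,0,0,0.2],[0,0,0,0,0,0,0.3],[0,0,0,0,0,0,0.45],[0,0,0,0,0,0,0.6],[0,0.03,0,0,0,0,0.75],[0,0.05,0,0,0,0,0.9],[0,0.06,0,0,0,0,1],[0,0.06,0,0,0,0,1],[0,0.06,0,0,0,0,1],[0,0.06,0,0,0,0,1]]' ; python3 -m crank '[[0,0,-0.1,0,0,0,1],[0,0,-0.3,0,0,0,1],[0,0,-0.7,0,0,0,1],[0,0,-1.2,0,0,0,1],[0,0,-1.8,0,0,0,1],[0,0,-2.5,0,0,0,1],[0,0,-3.1,0,0,0,1],[0,0,-3.6,0,0,0,1],[0,0,-4.0,0,0,0,1],[0,0,-4.2,0,0,0,1]]'; python3 - <<'E'
from h import *
s=bot.state();print(s["clock"],s["ee_pos"])
a=np.radians(-3.4);M=np.array([[np.cos(a),-np.sin(a)],[np.sin(a),np.cos(a)]])
st=lambda t:np.c_[(t[:,:2]-np.array([487,259]))@M,t[:,2]]
for n in("wrist","scene"):
    c=imaging.camera_params(n);p,d=imaging.capture(n);P=cloud(n,d,c)
    if n=="scene":cv2.imwrite("pics/s7.png",cv2.resize(p[80:310,130:410,::-1],None,fx=2,fy=2))
    for l in("trigger","caddy","pen_cup","stapler","bottle","mug"):
        if n=="wrist" and l!="trigger":continue
        for o in nets.cut_out(n,l)[:2]:
            t=P[o["mask"]];t=t[np.isfinite(t[:,2])]
            print(n,l,round(o["confidence"],2),"med",np.median(t,0).round(),("st",np.percentile(st(t),[5,50,95],axis=0).round(1).tolist()) if l=="trigger" else "")
    q=P.reshape(-1,3);k=q[(abs(q[:,0]-512)<25)&(q[:,1]>295)&(q[:,1]<440)&(q[:,2]>150)&(q[:,2]<185)]
    for m in(k[:,1]<345,k[:,1]>390):
        if m.sum():print("  handle",np.median(k[m],0).round(1))
E
```

```text
clock: 22.6
ee_pos: [432.7, 196.0, 77.4]
tcp_rot: [-180.0, -0.0, 176.6]
ft_force: [-0.1, 0.3, -0.6]
grip_width: 1.0
grip_force: 0.0
clock: 23.6
ee_pos: [433.1, 196.6, 247.1]
tcp_rot: [180.0, 0.1, 176.6]
ft_force: [0.6, -0.5, -0.1]
grip_width: 0.999
grip_force: 0.0
23.6 [433.07529401 196.59727764 247.08928626]
wrist trigger 0.82 med [443. 225.  96.] ('st', [[-65.3, -42.5, 10.9], [-41.5, -36.5, 96.0], [-15.6, -28.6, 97.7]])
  handle [505.4 321.5 167.5]
  handle [509.6 419.8 167.5]
scene trigger 0.57 med [439. 226.  94.] ('st', [[-64.0, -40.5, 79.4], [-45.6, -35.8, 93.6], [-24.6, -30.4, 101.1]])
scene trigger 0.55 med [521. 355.  94.] ('st', [[-11.2, 40.7, 50.9], [27.4, 98.4, 94.2], [62.5, 170.5, 170.8]])
scene caddy 0.7 med [ 394. -451.   51.] 
scene caddy 0.65 med [521. 354.  94.] 
scene pen_cup 0.72 med [468.  50.  70.] 
scene pen_cup 0.35 med [526. 208.  14.] 
scene stapler 0.82 med [336. 333.  29.] 
scene bottle 0.98 med [ 431. -246.  103.] 
scene mug 0.55 med [ 643. -247.   54.] 
  handle [510.7 314.1 167.7]
  handle [516.9 420.  171.2]
```

View pics/s7.png

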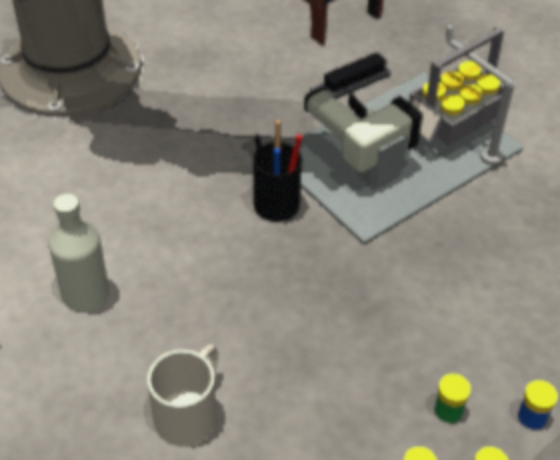

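The caddy hangs on the hook with its label (430,120) facing the scanner window. The trigger is back out, the bystanders haven't moved, and the arm is clear.

```bash
python3 -c "
from cell import workorder;print(workorder.finish_job())"
```

```text
the job is handed in; nothing more can be done
None
```

The grey caddy hangs on the hook with its label facing the scanner window, the trigger was squeezed fully in for about a second and sprang back, the bystanders did not move, and the job was handed in at about 24 s; no verdict was returned.

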